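# Shut and latch the gate of the potter's draught box

## Robot

A 6-joint arm with a two-finger parallel gripper is mounted at the origin on the work surface. World frame = base frame: x ahead of the robot, y to its left, z up, the work surface at z = 0. Lengths are in mm, angles in rad, forces in N, time in s.
With the tool pointing down it reaches from about 300 to 775 mm from the base axis. Payload 14.6 kg.
Tool frame: the origin (TCP) lies midway between the tips of the shut fingers; the grasp point (between the pads) lies 19 mm behind it (manip.grip_point_offset is the distance from the TCP to the grasp point, in mm); x points along the fingers, z is the direction in which the jaws open and shut, and the axes are right-handed (so a half turn about x gives the same grasp; the last joint's range is limited). The gripper opens to 94 mm and grips with 3 to 60 N. Pads are 16 mm wide; open, the fingers measure 119 mm over their backs; the gripper's body (75 mm by 177 mm) begins 78 mm behind the grasp point.
Start: joints at [-1.411, 0.3, 1.521, -0, 1.321, -0.067], TCP at [123.667, -535.906, 205.446] pointing down, gripper open.
Joint ranges: [-3.03, 3.03], [-0.79, 2.21], [0.23, 2.52], [-1.04, 4.18], [0, 3.07], [-2.55, 2.55]. Speed limits (rad/s): [2.22, 2.22, 2.57, 3.14, 3.14, 3.14].

## Interface

Orientations are given as [roll, pitch, yaw] about the fixed x, y, z axes, in that order (R = Rz(yaw) Ry(pitch) Rx(roll)).
In Python, from cell import manip, camera, calibration, order gives the robot as it stands.
- The arm moves only by the tool jog_arm, never from a script. Its arguments are lists of equal length, an entry for each row: "turn": the turn, a rotation vector about the tool's x, y, z in degrees, a list of three; "dp": the shift along the tool's x, y, z in cm, a list of three; "gripper": the closure, from 0 (fully open) to 1 (shut). In form: {"turn": [[ax, ay, az], ...], "dp": [[tx, ty, tz], ...], "gripper": [gripper, ...]}. A call has 1 to 8 rows; each row shifts and turns the pose as measured when the row begins, along the tool's axes as they then stand; what a row does not reach is not made up. A row lasts 1/8 s, in which the tool goes at most 62.5 mm and 10.7 degrees, less where a joint would pass 70% of its speed; a pose out of reach is approached as far as the arm can. A call is refused whole if a number of a shift passes 6.25 or a number of a turn 10.7, either way. A call with a gripper value outside its range is refused whole. The fingers move at their own pace and stop on an object; "grip_force" is the grip in N (left out, the last holds). Time passes only in rows, so rows that do not move let the fingers close. It gives the time, the measured TCP pose, the force and the opening at its end, in the units of the state.
- manip.read_state(): the state, without advancing time (a new reading comes with each control period).
- camera(name): name is "scene" or "top"; returns (picture, depth): 400x640x3 uint8, red, green, blue; 400x640 float32, mm along the optical axis (not along the pixel's ray), 0 where there is no reading.
- calibration(name): a dict with "K" (3x3 intrinsics, pixels), "world_from_camera" (4x4, takes a point from camera to world coordinates). Camera axes: x right, y down, z forward; pixel columns grow to the right and rows downward; lengths in mm; the calibration is good to about 2 mm. A picture is of the moment at which its call begins. calibration takes no time and is no camera call.
- order.sign_off(): hands the job in, once; it reports no verdict.
The state is a dict: "clock": time; "joints": joint angles; "qd": joint speeds; "effort": joint torques, N m; "eef_pos": TCP position; "eef_rot": TCP orientation; "wrist_force": force on the tool from outside, world axes, zero at the start; "moment": the same for the moment, N m; "finger_gap": finger opening in mm.
Only numpy, scipy, OpenCV 4.12 (cv2) and the standard library are available. Lean on these libraries where they do the work, as an engineer would, in place of code of your own. Each camera call takes 0.05 s, during which the arm holds its last target.

## Task

Lift the steel thumb latch of the draught box's gate, swing the gate shut with the bar raised over the keeper's lip, press it gently against its rubber buffer until the bar is past the lip, and lower the bar into the catch so that the gate stays shut by itself when you let go. Never press the gate on the buffer, or the bar on the keeper, with more than about 15 N, and leave the jugs and the glaze jar where they stand.

Things in the scene. Friction and masses are not known exactly. Their poses are not given: they have to be found in the camera images.
- pen: the draught box: low open-topped plywood box, 250 x 330 mm, walls 90 mm high, fixed to the bench; origin on the bench under its middle, +x the way the gate is pushed shut, +y towards the gate's hinge, z up. The gate closes its -x side
- gate_hinge (a point): point at bench height on the gate's upright hinge axis, at (-120, +130, 0) mm in the box's frame. The gate is a plywood frame 14 mm thick whose middle plane runs through this axis, 218 mm from the axis to its free edge, top edge 120 mm above the bench. Its axes turn with the gate: x square to the gate towards shut, y towards the hinge
- gate (a joint): gate swing in rad: 0 is shut (gate along the box's y axis), positive is open, free edge out to -x of the box. Light friction, stays where left. Latched it reads -0.04 to 0.04 according to where the keeper is set; with the bar dropped in front of the lip instead of behind it, 0.06 or more
- latch (a joint): lift of the latch bar in rad: 0 = level (rests there on a stop by its own weight), positive = thumb piece and tip raised, up to 0.7. It turns about a bolt square to the gate's plane, 110 mm from the hinge axis, 104 mm above the bench; the bar's middle plane is 14 mm in front (-x) of the gate's. Its tip clears the keeper's lip above about 0.12 rad
- thumb (a point): centre of the thumb piece: upright steel disc, 36 mm diameter, 16 mm thick (square to the gate), standing on the latch bar above the gate's top edge; with the bar level 150 mm above the bench, 90 mm from the bar's bolt towards the free edge and 46 mm above the bolt. Pinch it across its 16 mm; it can turn between the fingers as the bar lifts
- bar_tip (a point): the tip of the steel latch bar (10 mm thick square to the gate, 18 mm high), mid-height, 145 mm from its bolt, 37 mm beyond the gate's free edge
- catch: steel catch on the post beside the gate's free edge; origin on the post's front face, 84 mm above the bench, axes as the box's. It carries a slotted keeper: a blunt upright lip 14 mm thick (along x), 16 mm wide, top 109 mm above the bench, 14 mm above the level bar's underside; behind it an open notch for the bar. Lip's middle is at x = -40 mm, give or take 9 mm
- buffer_seat (a point): usual place of the face of a black rubber buffer, 22 mm across, behind the gate's free edge, 62 mm above the bench. Keeper and buffer shift together, up to 9 mm either way along x: set by eye, not measured, to be felt. The gate meets the buffer 2 mm before the bar clears the lip; it pushes back 4 N per mm (8 N as the bar clears) and, once let go, holds the bar against the lip
- jug_in: grey clay jug, 75 mm high, 72 mm across, standing in the box; origin under its middle; leave alone
- jug_in2: a second such jug in the box; leave alone
- jug_out: such a jug on the bench, left of the box; leave alone
- glaze_jar: grey jar 90 mm high, 68 mm across, on the bench, right of the box; origin under its middle; leave alone

How it is judged:
By the outcome, as a careful person would: the job done as asked, in the order asked, and still so for the second after the job is handed in, with the robot touching nothing.
It also fails if it takes over 61 s, if anything falls off the work surface, if the arm or the gripper's body presses on something with over 40 N, if the wrist force passes 120 N, or if a joint passes its speed limit or range.

## Working session

There is one attempt and no reset: what is moved stays moved. The work goes in short steps, Python scripts to look and compute and a tool call to move; the robot and the scene stay as the last step left them, time stands still between calls to the robot, and variables do not carry over. Pictures are saved under pics/ and viewed, and the job is handed in when it is done.

Besides the shell and the picture viewer there is one more tool, called after ">>>" as name(argument=value, ...) on one line, values as JSON. jog_arm: Moves the arm, as the interface text tells. Its arguments: {"type":"object","properties":{"turn":{"type":"array","items":{"type":"array","items":{"type":"number"}}},"dp":{"type":"array","items":{"type":"array","items":{"type":"number"}}},"gripper":{"type":"array","items":{"type":"number"}},"grip_force":{"type":"number"}},"required":["turn","dp","gripper"]}

```bash
ls; mkdir -p pics; python3 - <<'E'
from cell import manip,camera,calibration
import cv2,numpy as np
for n in("scene","top"):
    p,d=camera(n); cv2.imwrite(f"pics/{n}0.png",p[:,:,::-1]); np.save(f"{n}0.npy",d)
    c=calibration(n); print(n,c)
print(manip.read_state(), manip.grip_point_offset)
E
```

```text
pics
scene {'K': array([[388.32055342,   0.        , 319.83087843],
       [  0.        , 388.32055342, 199.69129898],
       [  0.        ,   0.        ,   1.        ]]), 'world_from_camera': array([[-8.64298812e-01,  3.87651628e-01, -3.20489904e-01,
         9.13029611e+02],
       [ 5.02911331e-01,  6.76463838e-01, -5.38030546e-01,
         5.12644557e+02],
       [ 8.23141353e-03, -6.26197166e-01, -7.79621288e-01,
         8.31125884e+02],
       [ 0.00000000e+00,  0.00000000e+00,  0.00000000e+00,
         1.00000000e+00]])}
top {'K': array([[380.09775226,   0.        , 317.95875252],
       [  0.        , 380.09775226, 195.93639186],
       [  0.        ,   0.        ,   1.        ]]), 'world_from_camera': array([[-4.86173035e-02, -9.75000940e-01,  2.16816802e-01,
         4.38804212e+02],
       [-9.98806208e-01,  4.84887582e-02, -5.91596153e-03,
         1.76128081e+01],
       [-4.74510943e-03, -2.16845586e-01, -9.76194384e-01,
         1.03208591e+03],
       [ 0.00000000e+00,  0.00000000e+00,  0.00000000e+00,
         1.00000000e+00]])}
{'clock': 0.1, 'joints': array([-1.41060731e+00,  3.00411560e-01,  1.52150688e+00,  1.66919710e-05,
        1.32071686e+00, -6.66390181e-02]), 'qd': array([ 0.00063944, -0.00135231, -0.00061974,  0.0005943 ,  0.00069708,
        0.001708  ]), 'effort': array([ 3.93171149e-04, -5.32645512e+01, -3.53283048e+01,  7.09201279e-02,
        2.35098257e-02, -4.34110621e-05]), 'eef_pos': array([ 123.63126807, -535.68328016,  204.95038373]), 'eef_rot': array([3.05944782, 1.56975355, 1.71547539]), 'wrist_force': array([-0.9078788 , -0.24259186,  0.24156045]), 'moment': array([-0.02062691,  0.02112831,  0.01596507]), 'finger_gap': 93.97199337434543} 18.8
```

View pics/scene0.png

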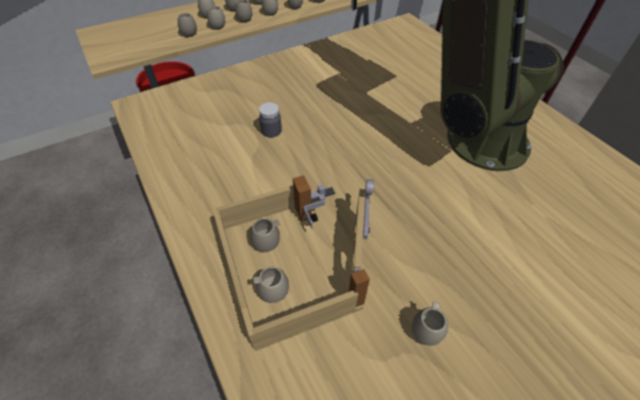

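View pics/top0.png

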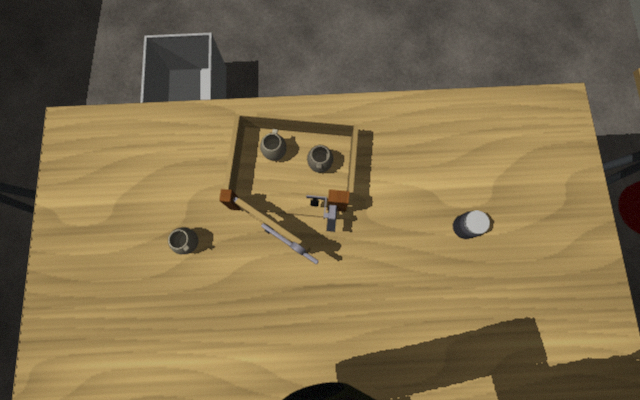

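The top picture shows the box around (295,160), the gate open from the hinge post at (228,197) to about (302,248), and the catch post at (338,200). Next I'll zoom in and measure.

```bash
cat > h.py <<'E'
import numpy as np,cv2
from cell import manip,camera,calibration
def world(n,d):
    c=calibration(n);K=c["K"];T=c["world_from_camera"]
    v,u=np.mgrid[0:400,0:640]
    P=np.stack([(u-K[0,2])/K[0,0]*d,(v-K[1,2])/K[1,1]*d,d],-1)
    return P@T[:3,:3].T+T[:3,3]
def ray_z(n,u,v,z):
    c=calibration(n);K=c["K"];T=c["world_from_camera"]
    r=T[:3,:3]@np.array([(u-K[0,2])/K[0,0],(v-K[1,2])/K[1,1],1]);o=T[:3,3]
    return o+r*(z-o[2])/r[2]
def proj(n,p):
    c=calibration(n);K=c["K"];T=np.linalg.inv(c["world_from_camera"])
    q=T[:3,:3]@np.asarray(p,float)+T[:3,3]; return (K@(q/q[2]))[:2]
E
python3 - <<'E'
from h import *
for n,(x0,y0,x1,y1) in dict(top=(200,105,370,275),scene=(205,160,405,350)).items():
    im=cv2.imread(f"pics/{n}0.png"); s=4 if n=="top" else 3
    c=cv2.resize(im[y0:y1,x0:x1],None,fx=min(s,600/(y1-y0)),fy=min(s,600/(y1-y0)),interpolation=cv2.INTER_CUBIC)
    print(n,c.shape, min(s,600/(y1-y0)))
    cv2.imwrite(f"pics/{n}0z.png",c[:600])
d=np.load("top0.npy");W=world("top",d)
# points by height bands
roi=np.zeros((400,640),bool);roi[105:275,210:370]=1
for lo,hi in((60,80),(83,97),(97,108),(108,116),(116,126),(126,145),(145,185)):
    m=roi&(W[...,2]>lo)&(W[...,2]<hi); p=W[m]
    if len(p): print(lo,hi,len(p),p.min(0).round(),p.max(0).round())
E
```

```text
top (600, 600, 3) 3.5294117647058822
scene (570, 600, 3) 3
60 80 969 [512. -90.  60.] [882. 254.  80.]
83 97 1799 [ 511. -101.   83.] [893. 253.  97.]
97 108 85 [483. -54.  97.] [666. 254. 108.]
108 116 301 [480. -46. 108.] [666. 247. 116.]
116 126 535 [504. -58. 116.] [666. 253. 126.]
126 145 376 [506. -62. 126.] [668. 253. 134.]
145 185 112 [500.  50. 149.] [530.  85. 169.]
```

View pics/top0z.png

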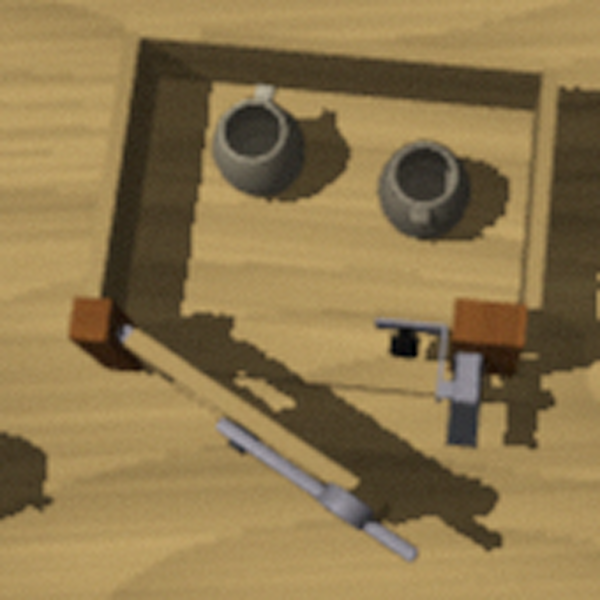

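View pics/scene0z.png

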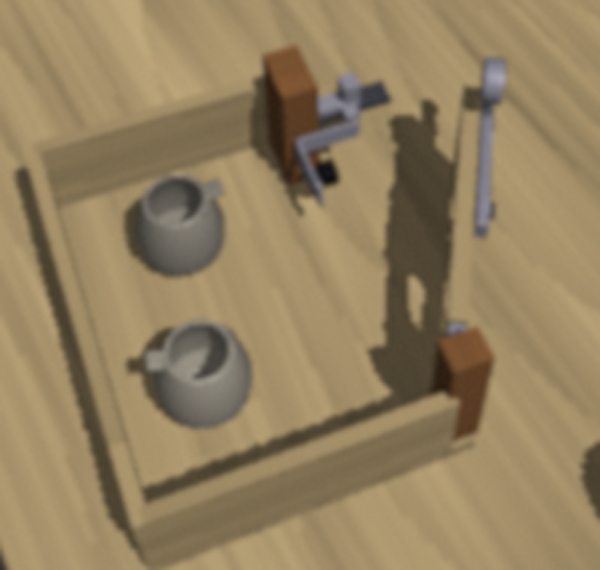

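```bash
python3 - <<'E'
from h import *
s=600/170
f=lambda x,y,z:ray_z("top",x/s+200-.5+.5/s,y/s+105-.5+.5/s,z)
BL=f(140,38,90);BR=f(555,73,90);LF=f(103,298,90)
print(BL,BR,np.linalg.norm(BL-BR),LF,np.linalg.norm(BL-LF))
W=world("top",np.load("top0.npy"))
ty=BL-BR;print("yaw1",np.arctan2(-ty[0],ty[1]),"yaw2",np.arctan2(*(BL-LF)[[1,0]]))
# robust fit: back wall points and right wall
Z=W[...,2];X=W[...,0];Y=W[...,1]
rim=(Z>84)&(Z<94)&(X>520)&(X<900)&(Y>-120)&(Y<270)
from scipy.optimize import least_squares
P=W[rim][:,:2]
def loc(q,P):
    c,s_=np.cos(q[2]),np.sin(q[2]);D=P-q[:2];return np.c_[D@[c,s_],D@[-s_,c]]
mid=(BL+BR)/2
yaw0=np.arctan2(-ty[0],ty[1]);q0=[mid[0]-125*np.cos(yaw0),mid[1]-125*np.sin(yaw0),yaw0]
print("q0",q0)
th=6 # half wall
def res(q):
    L=loc(q,P);d=np.minimum(np.minimum(abs(L[:,0]-(125-th)),abs(L[:,1]-(165-th))),abs(L[:,1]+(165-th)))
    return d
r=least_squares(res,q0,loss="soft_l1",f_scale=2);q=r.x;print("fit",q)
L=loc(q,P); 
for nm,m in (("back",(L[:,0]>105)&(abs(L[:,1])<140)),("left",(L[:,1]>145)&(abs(L[:,0])<90)),("right",(L[:,1]<-145)&(abs(L[:,0])<90))):
    k=0 if nm=="back" else 1
    print(nm,m.sum(),np.percentile(L[m][:,k],[2,50,98]))
th=(Z>140)&(X>490)&(X<540)&(Y>40)&(Y<95);T=W[th];print("thumb",T[:,:2].min(0),T[:,:2].max(0),T.mean(0))
G=W[(Z>115)&(Z<125)&(X<650)&(Y>30)&(Y<235)]
v=cv2.fitLine(G[:,:2].astype(np.float32),cv2.DIST_HUBER,0,.01,.01).ravel();print("gate line",v,len(G))
H=q[:2]+np.array([[np.cos(q[2]),-np.sin(q[2])],[np.sin(q[2]),np.cos(q[2])]])@[-120,130];print("hinge",H)
n=np.array([-v[1],v[0]]);print("hinge dist from gate line",n@(H-v[2:]))
d=T[:,:2].mean(0)-H;print("thumb rel hinge",d,np.linalg.norm(d),"exp",np.hypot(14,200))
for nm,px in(("thumbtop",(346,498,168)),("tip",(414,555,113)),("gatefree",(355,485,120))):
    print(nm,f(*px),np.linalg.norm(f(*px)[:2]-H))
np.save("box.npy",np.r_[q,H])
E
```

```text
[878.22323404 210.72527454  90.        ] [ 834.15628573 -100.32965497   90.        ] 314.16089047425265 [677.26130638 238.23342744  90.        ] 202.83588155876228
yaw1 -0.1407328202204383 yaw2 -0.13603698133134629
q0 [np.float64(732.4255760971095), np.float64(72.73140071028499), np.float64(-0.1407328202204383)]
fit [ 7.44601974e+02  7.90174917e+01 -1.56397774e-01]
back 515 [113.9234011  120.55133804 127.87219408]
left 338 [151.06409286 157.06184765 164.08753557]
right 307 [-166.02419881 -160.21625628 -153.94708461]
thumb [499.78219795  50.22987025] [530.23280826  84.72515328] [514.47638071  66.04220217 162.95957258]
gate line [  0.5911298   0.8065765 580.73505   131.0156   ] 515
hinge [646.31552597 226.12212856]
hinge dist from gate line 3.3246314924509335
thumb rel hinge [-131.83914526 -160.07992639] 207.38163625606788 exp 200.48940121612415
thumbtop [517.65784769  63.8461565  168.        ] 207.0900511543276
tip [482.10448428  22.30026503 113.        ] 261.7415104029877
gatefree [530.51117142  59.98983101 120.        ] 202.5107128558866
```

```bash
python3 - <<'E'
from h import *
from scipy.optimize import least_squares
q=np.load("box.npy")[:3]
s=600/170
ut=lambda x,y:np.array([(x+.5)/s+200-.5,(y+.5)/s+105-.5]); us=lambda x,y:np.array([(x+.5)/3+205-.5,(y+.5)/3+160-.5])
print("hingepin",ray_z("top",*ut(124,333),120))
# per-view thumb disc points depth
for n in("top","scene"):
    W=world(n,np.load(n+"0.npy"));T=W[(W[...,2]>140)&(W[...,2]<180)&(W[...,0]>480)&(W[...,0]<550)&(W[...,1]>30)&(W[...,1]<110)]
    print(n,len(T),T.mean(0),T.max(0)); 
    if len(T)>5:
        v=cv2.fitLine(T[:,:2].astype(np.float32),cv2.DIST_L2,0,.01,.01).ravel();print(v)
    W2=W[(W[...,2]>80)&(W[...,2]<180)&(W[...,0]<560)&(W[...,0]>450)&(W[...,1]<110)&(W[...,1]>0)]
    G=W[(W[...,2]>116)&(W[...,2]<125)&(W[...,0]>520)&(W[...,0]<628)&(W[...,1]>50)&(W[...,1]<210)]
    # keep points near thumb-hinge region only
    v=cv2.fitLine(G[:,:2].astype(np.float32),cv2.DIST_HUBER,0,.01,.01).ravel();print("gate",len(G),v,"ang",np.arctan2(v[1],v[0]))
    B=W[(W[...,2]>100)&(W[...,2]<116)&(W[...,0]>470)&(W[...,0]<575)&(W[...,1]>5)&(W[...,1]<140)]
    v=cv2.fitLine(B[:,:2].astype(np.float32),cv2.DIST_HUBER,0,.01,.01).ravel();print("bar",len(B),v,"ang",np.arctan2(v[1],v[0]),B.min(0),B.max(0))
def boxpt(l): 
    c,s_=np.cos(q[2]),np.sin(q[2]);return np.array([q[0]+c*l[0]-s_*l[1],q[1]+s_*l[0]+c*l[1],l[2]])
def gpt(a,l):
    c,s_=np.cos(-a),np.sin(-a)
    # open positive: free edge (-y) to -x : rotation of (0,-1) -> (-sin a, -cos a): rotation by -a
    return boxpt((-120+c*l[0]-s_*l[1],130+s_*l[0]+c*l[1],l[2]))
for n,(x0,y0,sc) in dict(top=(200,105,s),scene=(205,160,3)).items():
    im=cv2.imread(f"pics/{n}0z.png")
    def dot(p,col):
        u=(proj(n,p)-[x0,y0]+.5)*sc-.5;cv2.circle(im,tuple(int(round(t)) for t in u),3,col,-1)
    for sx in(-125,125):
        for sy in(-165,165):dot(boxpt((sx,sy,90)),(0,255,0))
    dot(boxpt((-120,130,120)),(0,0,255))
    a=0.79
    import sys
    for l in((0,-218,120),(-14,-200,168),(-14,-255,113),(-14,-110,113)): dot(gpt(a,l),(255,0,255))
    cv2.imwrite(f"pics/{n}0o.png",im)
E
```

```text
hingepin [643.85284048 216.53798912 120.        ]
top 112 [514.47638071  66.04220217 162.95957258] [530.23280826  84.72515328 169.26216216]
[  0.5792039   0.8151827 514.4764     66.042206 ]
gate 403 [  0.5900378   0.8073756 575.16925   123.37868  ] ang 0.93969065
bar 212 [  0.60376334   0.7971636  529.6638      85.64794   ] ang 0.9225827 [479.70570967  21.946465   101.52104577] [574.23739947 139.99341264 115.81314366]
scene 113 [520.84313286  70.80778984 160.45490085] [531.68855424  82.27389163 169.73855101]
[5.2031839e-01 8.5397232e-01 5.2084314e+02 7.0807793e+01]
gate 408 [  0.5933908   0.8049145 578.35486   126.04283  ] ang 0.9355313
bar 157 [  0.5816926   0.8134087 546.0165    104.4213   ] ang 0.9499883 [512.98461344  45.92049282 100.59678497] [574.68416028 139.98634085 115.88140417]
```

View pics/top0o.png

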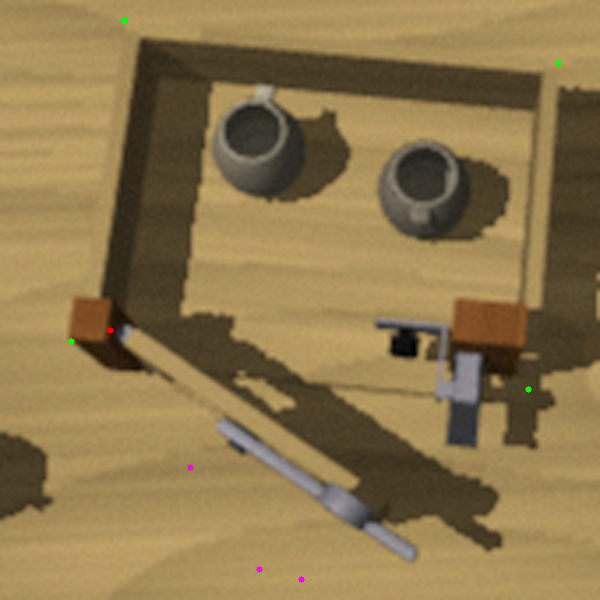

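View pics/scene0o.png

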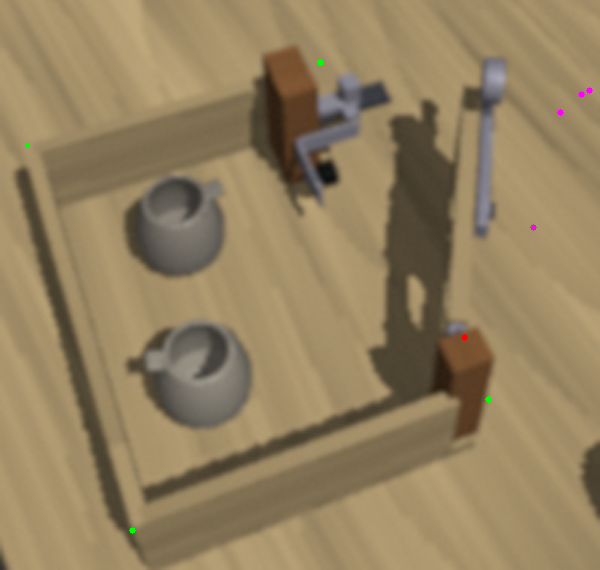

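The hinge pin measured at (644, 216.5) agrees with the gate line (0.4 mm off) and with the thumb distance (198.5 mm against 200.5). My wall fit was skewed, so I'll use the pin, gate line and thumb instead. The gate is open by about 0.49 rad. Next I work out the tool turn and shift.

```bash
cat >> h.py <<'E'
from scipy.spatial.transform import Rotation as Ro
H=np.array([643.9,216.5])
def st():
    s=manip.read_state();R=Ro.from_euler("xyz",s["eef_rot"]).as_matrix();return s,np.array(s["eef_pos"]),R
def goto(p,ang=None):
    """cm shift in tool axes; ang = world angle of gate's y direction; tool z along +-gate normal"""
    s,p0,R=st();print("clk",s["clock"],"pos",p0.round(1),"F",np.round(s["wrist_force"],1),"gap",round(s["finger_gap"],1),"j",np.round(s["joints"],2))
    print("toolx",R[:,0].round(3),"toolz",R[:,2].round(3))
    if ang is not None:
        for sg in(1,-1):
            z=sg*np.array([np.sin(ang),-np.cos(ang),0]);x=np.array([0,0,-1.]);y=np.cross(z,x);Rt=np.c_[x,y,z]
            print("turn deg",np.degrees(Ro.from_matrix(R.T@Rt).as_rotvec()).round(2),"then dp cm",(Rt.T@(np.asarray(p)-p0)/10).round(3))
    print("dp cm now",(R.T@(np.asarray(p)-p0)/10).round(3))
E
python3 -c "
from h import *
goto([515.5,65,220],0.9375)"
```

```text
clk 0.1 pos [ 123.6 -535.7  205. ] F [-0.9 -0.2  0.2] gap 94.0 j [-1.41  0.3   1.52  0.    1.32 -0.07]
toolx [-0.     0.001 -1.   ] toolz [ 0.225 -0.974 -0.001]
turn deg [-4.072e+01 -6.000e-02 -3.000e-02] then dp cm [-1.505 71.611 -3.961]
turn deg [ 1.3928e+02 -3.0000e-02  7.0000e-02] then dp cm [ -1.505 -71.611   3.961]
dp cm now [ -1.449  51.692 -49.719]
```

>>> jog_arm(turn=[[-10.2,0,0],[-10.2,0,0],[-10.2,0,0],[-10.2,0,0]], dp=[[-1.5,0,0],[-1,0,0],[0,0,0],[0,0,0]], gripper=[0.5,0.5,0.5,0.5], grip_force=20)

```text
clock: 0.6
eef_pos: [123.5, -535.1, 229.3]
eef_rot: [2.345, 1.567, 1.734]
wrist_force: [-0.4, -0.1, 0.5]
finger_gap: 57.5
```

>>> jog_arm(turn=[[0,0,0],[0,0,0],[0,0,0],[0,0,0],[0,0,0],[0,0,0],[0,0,0],[0,0,0]], dp=[[0,5,0],[0,5,0],[0,5,0],[0,5,0],[0,5,0],[0,5,0],[0,5,0],[0,5,0]], gripper=[0.5,0.5,0.5,0.5,0.5,0.5,0.5,0.5])

```text
clock: 1.6
eef_pos: [356.2, -197.5, 228.7]
eef_rot: [2.401, 1.563, 1.789]
wrist_force: [0.5, -0.8, 0.8]
finger_gap: 47.0
```

```bash
python3 -c "
from h import *
goto([515.5,65,220],0.9375)"
```

```text
clk 1.6 pos [ 356.2 -197.5  228.7] F [ 0.5 -0.8  0.8] gap 47.0 j [-0.6  -0.04  1.85  0.01  1.34  0.01]
toolx [-0.002  0.007 -1.   ] toolz [ 0.818 -0.575 -0.006]
turn deg [ 1.2  -0.33 -0.29] then dp cm [ 0.873 30.591 -2.695]
turn deg [-178.8     0.46   -0.51] then dp cm [  0.873 -30.591   2.695]
dp cm now [ 1.043 30.636 -2.048]
```

>>> jog_arm(turn=[[1.2,-0.3,-0.3],[0,0,0],[0,0,0],[0,0,0],[0,0,0],[0,0,0],[0,0,0]], dp=[[0,0,-2.6],[0,5,0],[0,5,0],[0,5,0],[0,5,0],[0,5,0],[0,5,0]], gripper=[0.5,0.5,0.5,0.5,0.5,0.5,0.5])

```text
clock: 2.48
eef_pos: [515.8, 69.0, 228.2]
eef_rot: [-2.232, 1.57, -2.866]
wrist_force: [0.3, -1.1, -0.1]
finger_gap: 46.7
```

>>> jog_arm(turn=[[0,0,0]], dp=[[0,0,0]], gripper=[0.5])

```text
clock: 2.6
eef_pos: [516.4, 71.2, 227.2]
eef_rot: [-2.434, 1.568, -3.065]
wrist_force: [-0.4, 0.5, 0.4]
finger_gap: 47.2
```

```bash
python3 -c "
from h import *
goto([515.5,65,131],0.9375)
for n in('scene','top'):
    p,d=camera(n); cv2.imwrite(f'pics/{n}1.png',p[:,:,::-1])
im=cv2.imread('pics/scene1.png')[130:330,230:430];cv2.imwrite('pics/s1z.png',cv2.resize(im,None,fx=3,fy=3))
"
```

```text
clk 2.6 pos [516.4  71.2 227.2] F [-0.4  0.5  0.4] gap 47.2 j [ 0.07  0.22  1.57 -0.    1.35  0.7 ]
toolx [-0.002 -0.    -1.   ] toolz [ 0.808 -0.59  -0.002]
turn deg [ 0.15 -0.11  0.09] then dp cm [ 9.618 -0.551  0.289]
turn deg [-1.7985e+02 -1.4000e-01 -1.7000e-01] then dp cm [ 9.618  0.551 -0.289]
dp cm now [ 9.619 -0.537  0.305]
```

View pics/s1z.png

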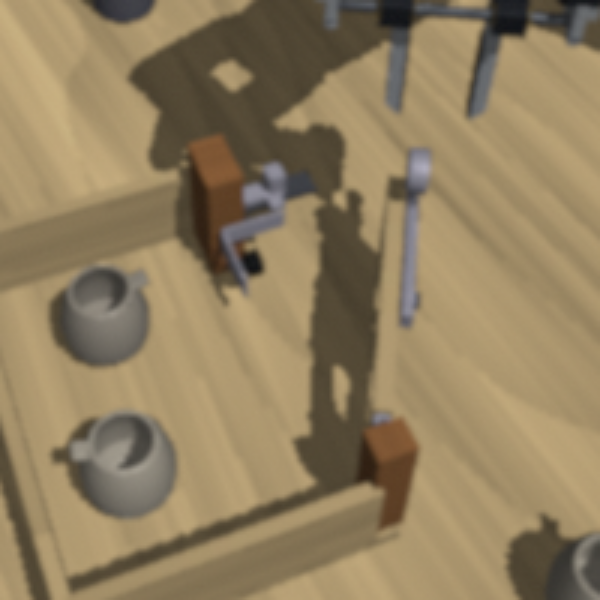

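The scene picture shows the open fingers, around (440,80) in the crop, above the thumb disc at (419,165) and straddling the bar line. I'll descend.

>>> jog_arm(turn=[[0,0,0],[0,0,0],[0,0,0],[0,0,0],[0,0,0],[0,0,0],[0,0,0]], dp=[[0,-0.55,0.3],[2.5,0,0],[2.5,0,0],[2,0,0],[1.5,0,0],[1,0,0],[0,0,0]], gripper=[0.5,0.5,0.5,0.5,0.5,0.5,0.5])

```text
clock: 3.58
eef_pos: [512.9, 55.4, 132.1]
eef_rot: [0.153, 1.569, -0.488]
wrist_force: [-0.1, 0.2, 0.6]
finger_gap: 47.0
```

```bash
python3 -c "
from h import *
goto([515.5,65,131],0.9375)
for n in('scene','top'):
    p,d=camera(n); cv2.imwrite(f'pics/{n}2.png',p[:,:,::-1])
a=cv2.resize(cv2.imread('pics/scene2.png')[150:280,300:430],None,fx=3,fy=3)
b=cv2.resize(cv2.imread('pics/top2.png')[180:310,220:350],None,fx=3,fy=3)
cv2.imwrite('pics/s2z.png',np.hstack([a,b]))
"
```

```text
clk 3.575 pos [512.9  55.4 132.1] F [-0.1  0.2  0.6] gap 47.0 j [ 0.04  0.3   1.7  -0.    1.14  0.68]
toolx [ 0.002 -0.001 -1.   ] toolz [ 0.802 -0.598  0.002]
turn deg [-0.43  0.12 -0.02] then dp cm [ 0.11   0.932 -0.36 ]
turn deg [ 1.7957e+02 -3.0000e-02 -1.8000e-01] then dp cm [ 0.11  -0.932  0.36 ]
dp cm now [ 0.109  0.93  -0.367]
```

View pics/s2z.png

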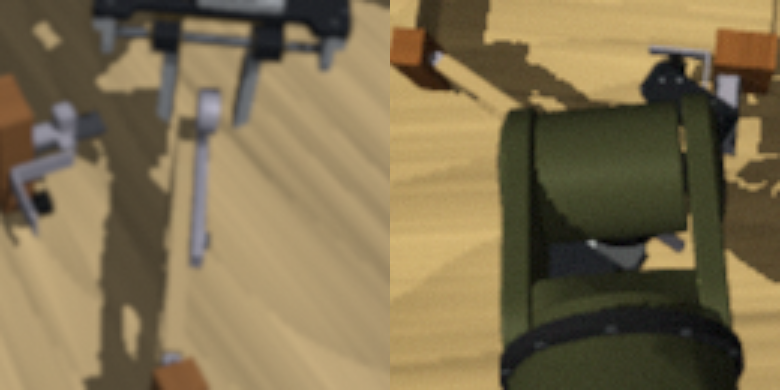

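>>> jog_arm(turn=[[-0.4,0,0],[0,0,0],[0,0,0]], dp=[[0.1,0.9,-0.35],[0,0,0],[0,0,0]], gripper=[0.5,0.5,0.5])

```text
clock: 4.05
eef_pos: [516.7, 65.9, 133.1]
eef_rot: [0.495, 1.565, -0.138]
wrist_force: [-0.2, -0.5, -0.1]
finger_gap: 47.5
```

```bash
python3 -c "
from h import *
goto([515.5,65,131],0.9375)
p,d=camera('scene')
cv2.imwrite('pics/s3z.png',cv2.resize(p[150:280,300:430,::-1],None,fx=4,fy=4))
"
```

```text
clk 4.05 pos [516.7  65.9 133.1] F [-0.2 -0.5 -0.1] gap 47.5 j [ 0.06  0.31  1.69 -0.    1.14  0.69]
toolx [ 0.005 -0.001 -1.   ] toolz [ 0.807 -0.591  0.005]
turn deg [ 0.05  0.27 -0.14] then dp cm [ 0.205 -0.143 -0.043]
turn deg [-179.95    0.23    0.42] then dp cm [0.205 0.143 0.043]
dp cm now [ 0.204 -0.144 -0.044]
```

View pics/s3z.png

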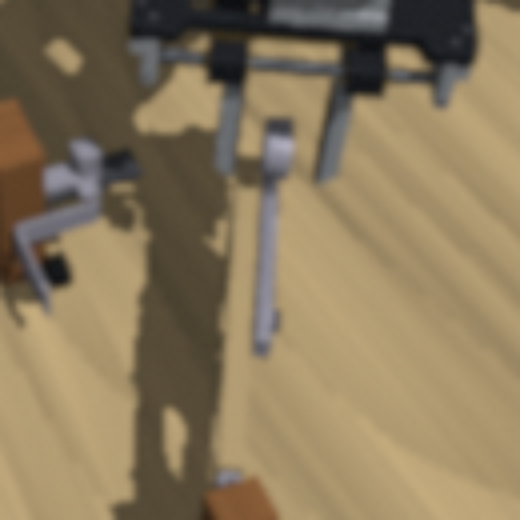

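The disc at (280,145) in the crop stands between the fingers at (228,150) and (333,160). Closing with a moderate grip.

>>> jog_arm(turn=[[0,0,0],[0,0,0],[0,0,0],[0,0,0],[0,0,0],[0,0,0],[0,0,0],[0,0,0]], dp=[[0.15,-0.1,0],[0,0,0],[0,0,0],[0,0,0],[0,0,0],[0,0,0],[0,0,0],[0,0,0]], gripper=[0.7,0.9,0.9,0.9,0.9,0.9,0.9,0.9], grip_force=20)

```text
clock: 5.1
eef_pos: [516.0, 64.8, 131.4]
eef_rot: [0.566, 1.566, -0.067]
wrist_force: [0.6, -0.6, -0.1]
finger_gap: 15.8
```

```bash
python3 -c "
from h import *
goto([515.5,65,131],0.9375)
"
```

```text
clk 5.1 pos [516.   64.8 131.4] F [ 0.6 -0.6 -0.1] gap 15.8 j [ 0.05  0.31  1.69 -0.    1.14  0.69]
toolx [ 0.005 -0.    -1.   ] toolz [ 0.806 -0.592  0.004]
turn deg [-0.01  0.24 -0.15] then dp cm [ 0.044 -0.015 -0.051]
turn deg [179.99  -0.24  -0.38] then dp cm [0.044 0.015 0.051]
dp cm now [ 0.044 -0.015 -0.051]
```

>>> jog_arm(turn=[[0,0,0],[0,0,0],[0,0,0],[0,0,0],[0,0,0],[0,0,0]], dp=[[-0.53,0.29,0],[-0.51,0.32,0],[-0.49,0.35,0],[-0.47,0.38,0],[-0.45,0.41,0],[0,0,0]], gripper=[0.9,0.9,0.9,0.9,0.9,0.9])

```text
clock: 5.85
eef_pos: [526.4, 79.9, 156.7]
eef_rot: [0.29, 1.568, -0.343]
wrist_force: [1.8, -0.1, -1.5]
finger_gap: 16.0
```

```bash
python3 -c "
from h import *
goto([526.4,79,155.5],0.9375)
p,d=camera('scene')
cv2.imwrite('pics/s4z.png',cv2.resize(p[150:280,300:430,::-1],None,fx=4,fy=4))
"
```

```text
clk 5.85 pos [526.4  79.9 156.7] F [ 1.8 -0.1 -1.5] gap 16.0 j [ 0.08  0.3   1.63 -0.    1.2   0.72]
toolx [ 0.003 -0.001 -1.   ] toolz [ 0.806 -0.592  0.003]
turn deg [ 0.    0.16 -0.05] then dp cm [ 0.118 -0.078  0.051]
turn deg [-1.8e+02  8.0e-02  2.6e-01] then dp cm [ 0.118  0.078 -0.051]
dp cm now [ 0.118 -0.078  0.051]
```

View pics/s4z.png

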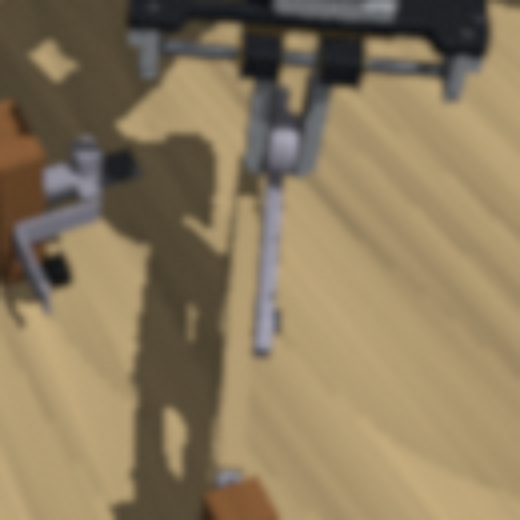

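>>> jog_arm(turn=[[-4,0,0],[-4,0,0],[0,0,0]], dp=[[0,-0.05,1.27],[0,-0.05,1.27],[0,0,0]], gripper=[0.9,0.9,0.9])

```text
clock: 6.28
eef_pos: [547.1, 64.3, 156.7]
eef_rot: [0.173, 1.568, -0.317]
wrist_force: [2.4, -0.6, -3.8]
finger_gap: 15.8
```

```bash
cat >> h.py <<'E'
def rad():
    s,p,R=st(); d=p[:2]-H; z=R[:,2]
    a=np.arctan2(z[0],-z[1])   # gate y angle by tool
    u=np.array([np.cos(a),np.sin(a)]);x=np.array([np.sin(a),-np.cos(a)])
    # angle by position: local (-14,-ry)
    r=np.hypot(*d); b=np.arctan2(-d[1],-d[0])  # dir from tool to hinge
    apos=b+np.arctan2(14,np.sqrt(max(r*r-196,1)))
    F=np.array(s["wrist_force"])
    print("clk",round(s["clock"],2),"tool a",round(a,4),"pos a",round(apos,4),"local",(d@x).round(1),(d@u).round(1),"z",p[2].round(1),"F gate x,y,z",(F[:2]@x).round(2),(F[:2]@u).round(2),F[2].round(2),"Mz",np.round(s["moment"],2),"gap",round(s["finger_gap"],1),"tilt",R[:2,0].round(3))
E
python3 -c "
from h import *
rad()"
```

```text
clk 6.28 tool a 1.0804 pos a 1.0819 local -13.7 -179.9 z 156.7 F gate x,y,z 2.39 0.56 -3.83 Mz [ 0.01 -0.18 -0.22] gap 15.8 tilt [ 0.003 -0.001]
```

>>> jog_arm(turn=[[-4,0,0],[-4,0,0],[-3,0,0],[0,0,0]], dp=[[0,-0.05,1.27],[0,-0.05,1.27],[0,-0.06,0.95],[0,0,0]], gripper=[0.9,0.9,0.9,0.9])

```text
clock: 6.78
eef_pos: [577.5, 48.3, 156.9]
eef_rot: [-0.373, 1.568, -0.673]
wrist_force: [1.1, -0.3, -2.6]
finger_gap: 15.7
```

```bash
python3 -c "
from h import *
rad()
p,d=camera('scene')
cv2.imwrite('pics/s5z.png',cv2.resize(p[150:280,280:410,::-1],None,fx=4,fy=4))
"
```

```text
clk 6.78 tool a 1.2713 pos a 1.2721 local -13.9 -180.3 z 156.9 F gate x,y,z 1.09 0.05 -2.6 Mz [-0.27 -0.17 -0.26] gap 15.7 tilt [ 0.002 -0.001]
```

View pics/s5z.png

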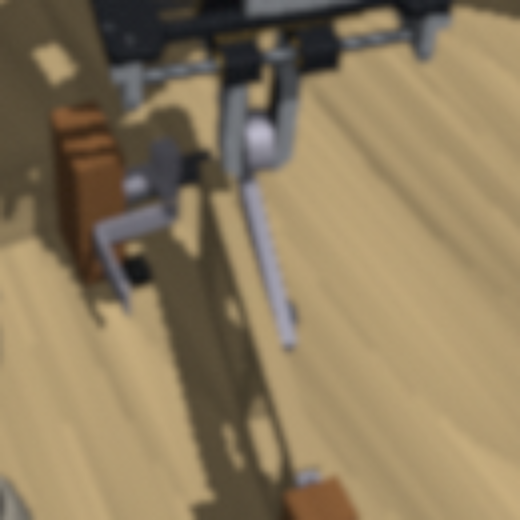

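>>> jog_arm(turn=[[-1.5,0,0],[-1.5,0,0],[-1,0,0],[0,0,0]], dp=[[0,-0.03,0.47],[0,-0.03,0.47],[0,-0.02,0.32],[0,0,0]], gripper=[0.9,0.9,0.9,0.9])

```text
clock: 7.32
eef_pos: [589.2, 44.2, 157.1]
eef_rot: [-0.68, 1.568, -0.908]
wrist_force: [1.3, -1.3, -3.2]
finger_gap: 15.8
```

```bash
python3 -c "
from h import *
rad()"
```

```text
clk 7.33 tool a 1.3433 pos a 1.3411 local -14.4 -180.2 z 157.1 F gate x,y,z 1.55 -1.01 -3.19 Mz [-0.43 -0.09 -0.31] gap 15.8 tilt [ 0.002 -0.002]
```

>>> jog_arm(turn=[[-0.4,0,0],[-0.4,0,0],[0,0,0]], dp=[[0,-0.01,0.13],[0,-0.01,0.13],[0,0,0]], gripper=[0.9,0.9,0.9])

```text
clock: 7.7
eef_pos: [591.8, 43.4, 157.1]
eef_rot: [-0.713, 1.568, -0.926]
wrist_force: [0.7, -1.2, -3.1]
finger_gap: 16.0
```

```bash
python3 -c "
from h import *
rad()"
```

```text
clk 7.7 tool a 1.3579 pos a 1.356 local -14.3 -180.2 z 157.1 F gate x,y,z 0.97 -1.01 -3.07 Mz [-0.56 -0.09 -0.26] gap 16.0 tilt [ 0.002 -0.002]
```

>>> jog_arm(turn=[[-0.4,0,0],[-0.4,0,0],[0,0,0]], dp=[[0,-0.01,0.13],[0,-0.01,0.13],[0,0,0]], gripper=[0.9,0.9,0.9])

```text
clock: 8.07
eef_pos: [594.5, 42.6, 157.1]
eef_rot: [-0.753, 1.568, -0.951]
wrist_force: [0.4, -1.8, -3.9]
finger_gap: 16.2
```

```bash
python3 -c "
from h import *
rad()"
```

```text
clk 8.07 tool a 1.3728 pos a 1.3713 local -14.3 -180.3 z 157.1 F gate x,y,z 0.73 -1.73 -3.87 Mz [-0.57 -0.15 -0.25] gap 16.2 tilt [ 0.002 -0.002]
```

>>> jog_arm(turn=[[-0.4,0,0],[-0.3,0,0],[0,0,0]], dp=[[0,-0.01,0.13],[0,-0.01,0.1],[0,0,0]], gripper=[0.9,0.9,0.9])

```text
clock: 8.45
eef_pos: [596.8, 41.9, 157.2]
eef_rot: [-0.737, 1.568, -0.922]
wrist_force: [1.9, -1.6, -2.8]
finger_gap: 16.2
```

```bash
python3 -c "
from h import *
rad()"
```

```text
clk 8.45 tool a 1.3859 pos a 1.3851 local -14.2 -180.3 z 157.2 F gate x,y,z 2.13 -1.27 -2.84 Mz [-0.56 -0.17 -0.24] gap 16.2 tilt [ 0.002 -0.002]
```

>>> jog_arm(turn=[[-0.3,0,0],[0,0,0]], dp=[[0,-0.01,0.1],[0,0,0]], gripper=[0.9,0.9])

```text
clock: 8.7
eef_pos: [597.9, 41.6, 157.1]
eef_rot: [-0.766, 1.568, -0.946]
wrist_force: [0.8, -0.8, -3.5]
finger_gap: 16.1
```

```bash
python3 -c "
from h import *
rad()"
```

```text
clk 8.7 tool a 1.3915 pos a 1.3909 local -14.1 -180.3 z 157.1 F gate x,y,z 0.92 -0.67 -3.54 Mz [-0.54 -0.11 -0.23] gap 16.1 tilt [ 0.002 -0.002]
```

>>> jog_arm(turn=[[-0.3,0,0],[0,0,0]], dp=[[0,-0.01,0.1],[0,0,0]], gripper=[0.9,0.9])

```text
clock: 8.95
eef_pos: [598.9, 41.3, 157.1]
eef_rot: [-0.746, 1.568, -0.92]
wrist_force: [0.8, -3.2, -3.5]
finger_gap: 16.0
```

```bash
python3 -c "
from h import *
rad()"
```

```text
clk 8.95 tool a 1.3971 pos a 1.3969 local -14.0 -180.3 z 157.1 F gate x,y,z 1.37 -2.96 -3.45 Mz [-0.48 -0.15 -0.26] gap 16.0 tilt [ 0.002 -0.002]
```

>>> jog_arm(turn=[[-0.3,0,0],[0,0,0]], dp=[[0,-0.01,0.1],[0,0,0]], gripper=[0.9,0.9])

```text
clock: 9.2
eef_pos: [599.9, 41.0, 157.1]
eef_rot: [-0.762, 1.568, -0.93]
wrist_force: [0.9, -2.6, -3.7]
finger_gap: 16.1
```

```bash
python3 -c "
from h import *
rad()"
```

```text
clk 9.2 tool a 1.4027 pos a 1.4028 local -14.0 -180.3 z 157.1 F gate x,y,z 1.35 -2.39 -3.74 Mz [-0.58 -0.15 -0.24] gap 16.1 tilt [ 0.002 -0.002]
```

>>> jog_arm(turn=[[-0.3,0,0],[0,0,0]], dp=[[0,-0.01,0.1],[0,0,0]], gripper=[0.9,0.9])

```text
clock: 9.45
eef_pos: [601.0, 40.8, 157.1]
eef_rot: [-0.758, 1.568, -0.92]
wrist_force: [1.0, -2.4, -4.3]
finger_gap: 16.1
```

```bash
python3 -c "
from h import *
rad()"
```

```text
clk 9.45 tool a 1.4084 pos a 1.4088 local -13.9 -180.4 z 157.1 F gate x,y,z 1.36 -2.18 -4.3 Mz [-0.54 -0.11 -0.2 ] gap 16.1 tilt [ 0.002 -0.002]
```

Nothing yet. Continuing by about 1 mm per step.

>>> jog_arm(turn=[[-0.3,0,0],[0,0,0]], dp=[[0,-0.01,0.1],[0,0,0]], gripper=[0.9,0.9])

```text
clock: 9.7
eef_pos: [602.0, 40.5, 157.1]
eef_rot: [-0.751, 1.568, -0.908]
wrist_force: [1.7, -1.7, -3.1]
finger_gap: 16.0
```

```bash
python3 -c "
from h import *
rad()"
```

```text
clk 9.7 tool a 1.414 pos a 1.4148 local -13.9 -180.4 z 157.1 F gate x,y,z 1.95 -1.38 -3.13 Mz [-0.53 -0.09 -0.25] gap 16.0 tilt [ 0.002 -0.002]
```

>>> jog_arm(turn=[[-0.3,0,0],[0,0,0]], dp=[[0,-0.01,0.1],[0,0,0]], gripper=[0.9,0.9])

```text
clock: 9.95
eef_pos: [603.1, 40.2, 157.1]
eef_rot: [-0.752, 1.568, -0.903]
wrist_force: [0.5, -1.8, -3.8]
finger_gap: 16.0
```

```bash
python3 -c "
from h import *
rad()"
```

```text
clk 9.95 tool a 1.4197 pos a 1.4207 local -13.8 -180.4 z 157.1 F gate x,y,z 0.8 -1.67 -3.79 Mz [-0.51 -0.1  -0.32] gap 16.0 tilt [ 0.002 -0.002]
```

>>> jog_arm(turn=[[-0.3,0,0],[0,0,0]], dp=[[0,-0.01,0.1],[0,0,0]], gripper=[0.9,0.9])

```text
clock: 10.2
eef_pos: [604.1, 40.0, 157.1]
eef_rot: [-0.779, 1.568, -0.925]
wrist_force: [1.0, -1.8, -4.2]
finger_gap: 15.7
```

```bash
python3 -c "
from h import *
rad()"
```

```text
clk 10.2 tool a 1.4253 pos a 1.4266 local -13.8 -180.4 z 157.1 F gate x,y,z 1.26 -1.63 -4.22 Mz [-0.51 -0.07 -0.18] gap 15.7 tilt [ 0.002 -0.002]
```

>>> jog_arm(turn=[[-0.3,0,0],[0,0,0]], dp=[[0,-0.01,0.1],[0,0,0]], gripper=[0.9,0.9])

```text
clock: 10.45
eef_pos: [605.2, 39.7, 157.1]
eef_rot: [-0.753, 1.568, -0.893]
wrist_force: [0.3, -0.7, -3.3]
finger_gap: 15.7
```

```bash
python3 -c "
from h import *
rad()
p,d=camera('scene')
cv2.imwrite('pics/s6z.png',cv2.resize(p[150:280,270:400,::-1],None,fx=4,fy=4))
"
```

```text
clk 10.45 tool a 1.431 pos a 1.4327 local -13.7 -180.5 z 157.1 F gate x,y,z 0.39 -0.64 -3.33 Mz [-0.56 -0.08 -0.18] gap 15.7 tilt [ 0.002 -0.002]
```

View pics/s6z.png

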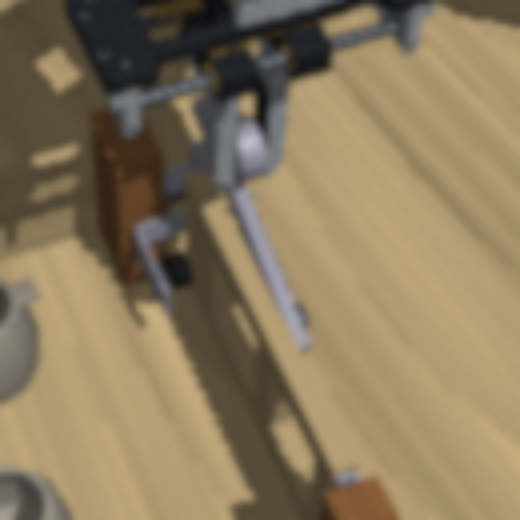

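The gate's inner edge, around (215,230), is still short of the black buffer at (178,272). Carrying on.

>>> jog_arm(turn=[[-0.3,0,0],[-0.3,0,0],[0,0,0]], dp=[[0,-0.01,0.1],[0,-0.01,0.1],[0,0,0]], gripper=[0.9,0.9,0.9])

```text
clock: 10.88
eef_pos: [607.2, 39.2, 157.1]
eef_rot: [-0.776, 1.568, -0.904]
wrist_force: [0.9, -0.6, -3.9]
finger_gap: 16.1
```

```bash
python3 -c "
from h import *
rad()"
```

```text
clk 10.88 tool a 1.4421 pos a 1.4442 local -13.6 -180.5 z 157.1 F gate x,y,z 0.94 -0.51 -3.9 Mz [-0.58 -0.14 -0.17] gap 16.1 tilt [ 0.002 -0.002]
```

>>> jog_arm(turn=[[-0.3,0,0],[0,0,0]], dp=[[0,-0.01,0.1],[0,0,0]], gripper=[0.9,0.9])

```text
clock: 11.12
eef_pos: [608.3, 39.0, 157.1]
eef_rot: [-0.791, 1.568, -0.914]
wrist_force: [-0.3, -1.9, -3.7]
finger_gap: 16.1
```

```bash
python3 -c "
from h import *
rad()"
```

```text
clk 11.12 tool a 1.4478 pos a 1.4501 local -13.6 -180.5 z 157.1 F gate x,y,z -0.08 -1.94 -3.68 Mz [-0.52 -0.11 -0.26] gap 16.1 tilt [ 0.002 -0.002]
```

>>> jog_arm(turn=[[-0.3,0,0],[0,0,0]], dp=[[0,-0.01,0.1],[0,0,0]], gripper=[0.9,0.9])

```text
clock: 11.38
eef_pos: [609.3, 38.8, 157.1]
eef_rot: [-0.789, 1.568, -0.907]
wrist_force: [0.5, -1.5, -3.0]
finger_gap: 15.7
```

```bash
python3 -c "
from h import *
rad()"
```

```text
clk 11.38 tool a 1.4533 pos a 1.456 local -13.5 -180.5 z 157.1 F gate x,y,z 0.66 -1.42 -3.04 Mz [-0.46 -0.12 -0.13] gap 15.7 tilt [ 0.002 -0.002]
```

>>> jog_arm(turn=[[-0.35,0,0],[0,0,0]], dp=[[0,-0.01,0.1],[0,0,0]], gripper=[0.9,0.9])

```text
clock: 11.62
eef_pos: [610.4, 38.5, 157.1]
eef_rot: [-0.767, 1.568, -0.878]
wrist_force: [1.7, -1.5, -4.3]
finger_gap: 15.8
```

```bash
python3 -c "
from h import *
rad()"
```

```text
clk 11.62 tool a 1.4598 pos a 1.4621 local -13.6 -180.6 z 157.1 F gate x,y,z 1.86 -1.28 -4.29 Mz [-0.49 -0.13 -0.2 ] gap 15.8 tilt [ 0.002 -0.002]
```

>>> jog_arm(turn=[[-0.35,0,0],[0,0,0]], dp=[[0,-0.01,0.1],[0,0,0]], gripper=[0.9,0.9])

```text
clock: 11.88
eef_pos: [611.5, 38.3, 157.1]
eef_rot: [-0.76, 1.568, -0.865]
wrist_force: [1.0, -0.7, -3.3]
finger_gap: 16.1
```

```bash
python3 -c "
from h import *
rad()"
```

```text
clk 11.88 tool a 1.4664 pos a 1.4681 local -13.7 -180.6 z 157.1 F gate x,y,z 1.1 -0.62 -3.27 Mz [-0.5  -0.12 -0.23] gap 16.1 tilt [ 0.002 -0.002]
```

>>> jog_arm(turn=[[-0.35,0,0],[0,0,0]], dp=[[0,-0.01,0.1],[0,0,0]], gripper=[0.9,0.9])

```text
clock: 12.12
eef_pos: [612.5, 38.1, 157.1]
eef_rot: [-0.798, 1.568, -0.895]
wrist_force: [0.5, -1.1, -2.5]
finger_gap: 15.9
```

```bash
python3 -c "
from h import *
rad()
p,d=camera('scene')
cv2.imwrite('pics/s7z.png',cv2.resize(p[150:280,270:400,::-1],None,fx=4,fy=4))
"
```

```text
clk 12.12 tool a 1.4729 pos a 1.4738 local -13.8 -180.6 z 157.1 F gate x,y,z 0.62 -1.0 -2.51 Mz [-0.51 -0.04 -0.28] gap 15.9 tilt [ 0.002 -0.002]
```

View pics/s7z.png

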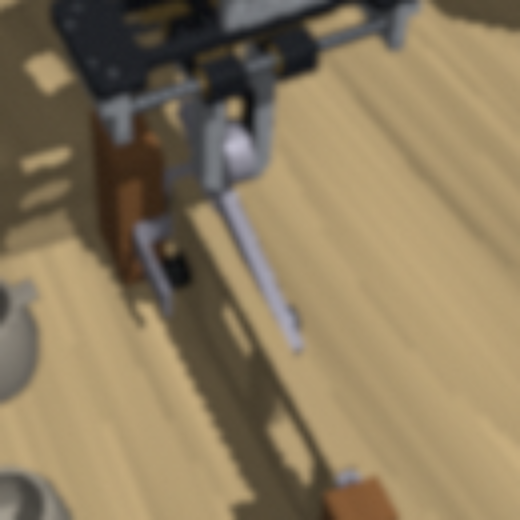

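```bash
python3 - <<'E'
from h import *
s=600/170
W=world("top",np.load("top0.npy"));im=cv2.imread("pics/top0.png").astype(int)
m=(im.sum(2)<90);m[:195]=0;m[210:]=0;m[:,:308]=0;m[:,325:]=0
p=W[m];p=p[p[:,2]>40];print(len(p),np.percentile(p,[5,50,95],axis=0).round(1))
print("front px",ray_z("top",403/s+200,357/s+105,73),ray_z("top",403/s+200,357/s+105,62))
W=world("scene",np.load("scene0.npy"));im=cv2.imread("pics/scene0.png").astype(int)
m=(im.sum(2)<90);m[:205]=0;m[228:]=0;m[:,:305]=0;m[:,325:]=0
p=W[m];p=p[p[:,2]>40];print(len(p),np.percentile(p,[5,50,95],axis=0).round(1))
a=1.4735;x=np.array([np.sin(a),-np.cos(a)]);u=np.array([np.cos(a),np.sin(a)])
for q in p[::4]:print(((q[:2]-H)@x).round(1),((q[:2]-H)@u).round(1),q[2].round(1))
E
```

```text
46 [[630.8  15.2  60.1]
 [636.8  22.5  69.5]
 [648.   30.5  74. ]]
front px [625.45042748  22.79697104  73.        ] [627.59112035  22.85642952  62.        ]
23 [[637.2  22.   66. ]
 [641.7  27.6  70.9]
 [645.   32.2  75.7]]
19.9 -193.7 75.8
20.0 -193.6 71.9
11.6 -188.7 73.2
12.4 -186.9 71.9
13.1 -185.4 69.9
10.9 -184.4 65.9
```

The buffer face is about 0 to 4 mm ahead of the gate's back face. Finer steps now.

>>> jog_arm(turn=[[-0.25,0,0],[0,0,0]], dp=[[0,-0.01,0.08],[0,0,0]], gripper=[0.9,0.9])

```text
clock: 12.42
eef_pos: [612.9, 38.0, 157.1]
eef_rot: [-1.13, 1.569, -1.223]
wrist_force: [-1.5, -1.5, -2.3]
finger_gap: 15.9
```

```bash
python3 -c "
from h import *
rad()"
```

```text
clk 12.43 tool a 1.4774 pos a 1.4764 local -14.2 -180.6 z 157.1 F gate x,y,z -1.31 -1.68 -2.34 Mz [-0.41  0.22 -0.25] gap 15.9 tilt [ 0.001 -0.002]
```

>>> jog_arm(turn=[[-0.25,0,0],[0,0,0]], dp=[[0,-0.01,0.08],[0,0,0]], gripper=[0.9,0.9])

```text
clock: 12.68
eef_pos: [613.4, 37.9, 157.0]
eef_rot: [-1.672, 1.569, -1.761]
wrist_force: [-3.7, -1.2, -1.9]
finger_gap: 16.0
```

```bash
python3 -c "
from h import *
rad()"
```

```text
clk 12.68 tool a 1.4821 pos a 1.4789 local -14.6 -180.6 z 157.0 F gate x,y,z -3.56 -1.48 -1.94 Mz [-0.38  0.48 -0.31] gap 16.0 tilt [-0.    -0.002]
```

>>> jog_arm(turn=[[-0.25,0,0],[0,0,0]], dp=[[0,-0.01,0.08],[0,0,0]], gripper=[0.9,0.9])

```text
clock: 12.92
eef_pos: [613.8, 37.8, 157.0]
eef_rot: [-2.261, 1.569, -2.345]
wrist_force: [-4.8, -0.5, -2.0]
finger_gap: 16.3
```

```bash
python3 -c "
from h import *
rad()"
```

```text
clk 12.93 tool a 1.4868 pos a 1.481 local -15.0 -180.6 z 157.0 F gate x,y,z -4.76 -0.94 -1.96 Mz [-0.31  0.64 -0.29] gap 16.3 tilt [-0.002 -0.002]
```

Contact: the force has changed by about -6 N from its offset of +1. I need 8 N to clear the lip, so I'll aim for about 10 to 11 N.

>>> jog_arm(turn=[[0,0,0],[0,0,0]], dp=[[0,0,0.08],[0,0,0]], gripper=[0.9,0.9])

```text
clock: 13.18
eef_pos: [614.0, 37.8, 157.0]
eef_rot: [-2.605, 1.567, -2.689]
wrist_force: [-5.7, -0.8, -1.4]
finger_gap: 16.0
```

```bash
python3 -c "
from h import *
rad()"
```

```text
clk 13.18 tool a 1.4871 pos a 1.4822 local -14.9 -180.6 z 157.0 F gate x,y,z -5.6 -1.25 -1.38 Mz [-0.29  0.71 -0.3 ] gap 16.0 tilt [-0.003 -0.002]
```

>>> jog_arm(turn=[[0,0,0],[0,0,0]], dp=[[0,0,0.08],[0,0,0]], gripper=[0.9,0.9])

```text
clock: 13.42
eef_pos: [614.1, 37.8, 157.0]
eef_rot: [-2.779, 1.565, -2.862]
wrist_force: [-7.4, -1.0, -1.4]
finger_gap: 15.9
```

```bash
python3 -c "
from h import *
rad()"
```

```text
clk 13.43 tool a 1.4874 pos a 1.4828 local -14.8 -180.6 z 157.0 F gate x,y,z -7.32 -1.65 -1.41 Mz [-0.22  0.64 -0.35] gap 15.9 tilt [-0.005 -0.001]
```

>>> jog_arm(turn=[[0,0,0],[0,0,0]], dp=[[0,0,0.1],[0,0,0.06]], gripper=[0.9,0.9])

```text
clock: 13.68
eef_pos: [614.6, 37.7, 157.0]
eef_rot: [-2.885, 1.563, -2.968]
wrist_force: [-10.2, -1.2, 0.1]
finger_gap: 16.1
```

```bash
python3 -c "
from h import *
rad()"
```

```text
clk 13.68 tool a 1.4879 pos a 1.4859 local -14.4 -180.6 z 157.0 F gate x,y,z -10.06 -2.01 0.1 Mz [-0.31  1.25 -0.21] gap 16.1 tilt [-0.008 -0.001]
```

>>> jog_arm(turn=[[0,0,0],[0,0,0]], dp=[[0.24,-0.21,0.02],[0.24,-0.21,0.02]], gripper=[0.9,0.9])

```text
clock: 13.92
eef_pos: [614.0, 34.0, 152.9]
eef_rot: [-3.001, 1.561, -3.084]
wrist_force: [-9.1, -0.1, 0.3]
finger_gap: 16.1
```

```bash
python3 -c "
from h import *
rad()"
```

```text
clk 13.93 tool a 1.4887 pos a 1.4841 local -14.9 -184.4 z 152.9 F gate x,y,z -9.07 -0.86 0.3 Mz [ 0.21  1.02 -0.19] gap 16.1 tilt [-0.009 -0.001]
```

>>> jog_arm(turn=[[0,0,0],[0,0,0]], dp=[[0.24,-0.2,0.06],[0.24,-0.2,0.06]], gripper=[0.9,0.9])

```text
clock: 14.18
eef_pos: [613.9, 30.3, 148.6]
eef_rot: [-3.102, 1.559, 3.1]
wrist_force: [-10.7, 0.1, 0.9]
finger_gap: 16.3
```

```bash
python3 -c "
from h import *
rad()"
```

```text
clk 14.18 tool a 1.4895 pos a 1.4853 local -14.8 -188.0 z 148.6 F gate x,y,z -10.7 -0.76 0.91 Mz [ 0.14  1.32 -0.12] gap 16.3 tilt [-0.011  0.   ]
```

>>> jog_arm(turn=[[0,0,0],[0,0,0]], dp=[[0.25,-0.18,0.05],[0.25,-0.18,0.05]], gripper=[0.9,0.9])

```text
clock: 14.42
eef_pos: [613.5, 27.1, 143.9]
eef_rot: [3.129, 1.557, 3.049]
wrist_force: [-9.9, -1.3, 2.2]
finger_gap: 16.3
```

```bash
python3 -c "
from h import *
rad()"
```

```text
clk 14.43 tool a 1.4904 pos a 1.485 local -15.0 -191.3 z 143.9 F gate x,y,z -9.72 -2.12 2.17 Mz [ 0.11  1.29 -0.15] gap 16.3 tilt [-0.014  0.001]
```

>>> jog_arm(turn=[[0,0,0],[0,0,0]], dp=[[0.2,-0.13,0.06],[0.2,-0.13,0.06]], gripper=[0.9,0.9])

```text
clock: 14.68
eef_pos: [613.4, 24.6, 140.2]
eef_rot: [3.104, 1.554, 3.024]
wrist_force: [-10.8, -0.8, 3.6]
finger_gap: 15.9
```

```bash
python3 -c "
from h import *
rad()"
```

```text
clk 14.68 tool a 1.491 pos a 1.4851 local -15.1 -193.7 z 140.2 F gate x,y,z -10.75 -1.7 3.56 Mz [ 0.06  1.34 -0.08] gap 15.9 tilt [-0.017  0.002]
```

>>> jog_arm(turn=[[0,0,0],[0,0,0]], dp=[[0.15,-0.09,0.05],[0.15,-0.09,0.06]], gripper=[0.9,0.9])

```text
clock: 14.92
eef_pos: [613.2, 23.0, 137.6]
eef_rot: [3.082, 1.552, 3.003]
wrist_force: [-12.5, -0.7, 1.9]
finger_gap: 16.2
```

```bash
python3 -c "
from h import *
rad()"
```

```text
clk 14.93 tool a 1.4918 pos a 1.485 local -15.3 -195.3 z 137.6 F gate x,y,z -12.42 -1.69 1.9 Mz [ 0.1   1.39 -0.14] gap 16.2 tilt [-0.019  0.003]
```

>>> jog_arm(turn=[[0,0,0],[0,0,0]], dp=[[0.15,-0.09,0.01],[0.15,-0.09,0.02]], gripper=[0.9,0.9])

```text
clock: 15.18
eef_pos: [612.6, 21.7, 135.0]
eef_rot: [3.053, 1.55, 2.975]
wrist_force: [-9.3, 1.1, 2.1]
finger_gap: 16.1
```

```bash
python3 -c "
from h import *
rad()"
```

```text
clk 15.18 tool a 1.4926 pos a 1.4825 local -16.0 -196.7 z 135.0 F gate x,y,z -9.41 0.42 2.06 Mz [ 0.09  0.95 -0.12] gap 16.1 tilt [-0.021  0.003]
```

>>> jog_arm(turn=[[0,0,0],[0,0,0]], dp=[[0.15,-0.09,0.03],[0.15,-0.08,0.03]], gripper=[0.9,0.9])

```text
clock: 15.42
eef_pos: [612.7, 20.5, 133.0]
eef_rot: [2.998, 1.549, 2.921]
wrist_force: [-9.4, 2.6, 10.5]
finger_gap: 16.4
```

```bash
python3 -c "
from h import *
rad()"
```

```text
clk 15.43 tool a 1.4934 pos a 1.4836 local -16.0 -197.8 z 133.0 F gate x,y,z -9.6 1.88 10.54 Mz [ 0.59  1.12 -0.16] gap 16.4 tilt [-0.021  0.005]
```

Fz jumped at z = 133, which is the level stop: on the lip it would have stopped near 141. I'll ease the pressure and see whether the lip takes the gate.

>>> jog_arm(turn=[[0,0,0],[0,0,0]], dp=[[-0.03,0,-0.03],[0,0,-0.04]], gripper=[0.9,0.9])

```text
clock: 15.68
eef_pos: [611.7, 21.1, 133.7]
eef_rot: [2.961, 1.549, 2.885]
wrist_force: [-4.8, -0.4, -1.9]
finger_gap: 16.0
```

```bash
python3 -c "
from h import *
rad()"
```

```text
clk 15.68 tool a 1.4942 pos a 1.4783 local -17.1 -197.3 z 133.7 F gate x,y,z -4.79 -0.74 -1.85 Mz [-0.35  0.32 -0.25] gap 16.0 tilt [-0.021  0.006]
```

>>> jog_arm(turn=[[0,0,0],[0,0,0]], dp=[[0,0,-0.04],[0,0,-0.04]], gripper=[0.9,0.9])

```text
clock: 15.92
eef_pos: [611.2, 21.3, 133.9]
eef_rot: [2.945, 1.55, 2.868]
wrist_force: [-2.5, -0.4, -2.8]
finger_gap: 16.5
```

```bash
python3 -c "
from h import *
rad()"
```

```text
clk 15.93 tool a 1.4945 pos a 1.4756 local -17.7 -197.1 z 133.9 F gate x,y,z -2.47 -0.59 -2.83 Mz [-0.31 -0.12 -0.34] gap 16.5 tilt [-0.02   0.006]
```

>>> jog_arm(turn=[[0.3,0,0],[0.3,0,0]], dp=[[0,0,-0.04],[0,0,-0.04]], gripper=[0.9,0.9])

```text
clock: 16.18
eef_pos: [610.9, 21.4, 134.0]
eef_rot: [2.931, 1.551, 2.844]
wrist_force: [0.5, -0.8, -4.6]
finger_gap: 16.0
```

```bash
python3 -c "
from h import *
rad()
p,d=camera('scene')
cv2.imwrite('pics/s8z.png',cv2.resize(p[150:280,270:400,::-1],None,fx=4,fy=4))
"
```

```text
clk 16.18 tool a 1.4834 pos a 1.4739 local -15.9 -197.2 z 134.0 F gate x,y,z 0.58 -0.77 -4.57 Mz [-0.26 -0.64 -0.21] gap 16.0 tilt [-0.019  0.006]
```

View pics/s8z.png

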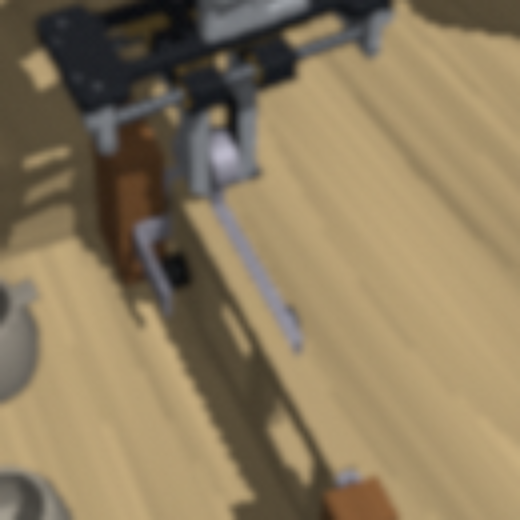

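>>> jog_arm(turn=[[0,0,0],[0,0,0]], dp=[[0,0,-0.05],[0,0,-0.05]], gripper=[0.9,0.9])

```text
clock: 16.48
eef_pos: [610.8, 21.4, 134.0]
eef_rot: [2.889, 1.554, 2.801]
wrist_force: [6.6, -0.9, -6.2]
finger_gap: 16.6
```

```bash
python3 -c "
from h import *
rad()"
```

```text
clk 16.48 tool a 1.483 pos a 1.4735 local -15.9 -197.2 z 134.0 F gate x,y,z 6.62 -0.37 -6.23 Mz [-0.26 -1.53 -0.21] gap 16.6 tilt [-0.016  0.006]
```

>>> jog_arm(turn=[[0,0,0],[0,0,0]], dp=[[0,0,-0.04],[0,0,-0.04]], gripper=[0.9,0.9])

```text
clock: 16.73
eef_pos: [610.9, 21.4, 134.0]
eef_rot: [2.837, 1.556, 2.75]
wrist_force: [5.9, -0.2, -6.9]
finger_gap: 16.0
```

```bash
python3 -c "
from h import *
rad()"
```

```text
clk 16.73 tool a 1.483 pos a 1.4739 local -15.8 -197.2 z 134.0 F gate x,y,z 5.93 0.29 -6.86 Mz [-0.28 -1.32 -0.23] gap 16.0 tilt [-0.014  0.006]
```

The pull-back meets a stop: +6 N with no motion, so the lip holds the bar. I'll unload to neutral and then release.

>>> jog_arm(turn=[[0,0,0],[0,0,0],[0,0,0]], dp=[[0.05,0,0.05],[0.04,0,0.03],[0.03,0,0]], gripper=[0.9,0.9,0.9])

```text
clock: 17.1
eef_pos: [611.1, 21.1, 133.4]
eef_rot: [2.885, 1.555, 2.797]
wrist_force: [-3.6, -1.6, 1.5]
finger_gap: 15.9
```

```bash
python3 -c "
from h import *
rad()"
```

```text
clk 17.1 tool a 1.4831 pos a 1.4754 local -15.5 -197.5 z 133.4 F gate x,y,z -3.43 -1.89 1.54 Mz [-0.2   0.01 -0.1 ] gap 15.9 tilt [-0.015  0.005]
```

>>> jog_arm(turn=[[0,0,0],[0,0,0],[0,0,0],[0,0,0],[0,0,0]], dp=[[0,0,0],[0,0,0],[0,0,0],[0,0,0],[0,0,0]], gripper=[0.75,0.65,0.55,0.55,0.55])

```text
clock: 17.73
eef_pos: [611.5, 21.7, 133.8]
eef_rot: [2.825, 1.556, 2.738]
wrist_force: [0.2, -0.4, 1.3]
finger_gap: 42.3
```

```bash
python3 -c "
from h import *
rad()
p,d=camera('scene')
cv2.imwrite('pics/s9z.png',cv2.resize(p[150:280,270:400,::-1],None,fx=4,fy=4))
"
```

```text
clk 17.73 tool a 1.4839 pos a 1.4771 local -15.3 -196.9 z 133.8 F gate x,y,z 0.21 -0.38 1.28 Mz [-0.   -0.1   0.01] gap 42.3 tilt [-0.014  0.006]
```

View pics/s9z.png

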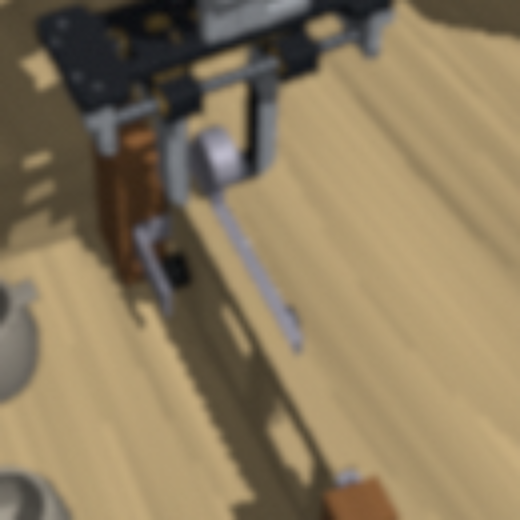

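The gate stayed put and both fingers are clear of the disc at (213,155). I'll retreat up and away, then inspect.

>>> jog_arm(turn=[[0,0,0],[0,0,0],[0,0,0],[0,0,0],[0,0,0],[0,0,0],[0,0,0]], dp=[[-1,0,0],[-2,0,0],[-3,0,0],[-3,0,0],[-3,0,0],[0,0,-5],[0,0,-5]], gripper=[0.55,0.55,0.55,0.55,0.55,0.55,0.55])

```text
clock: 18.65
eef_pos: [513.3, 29.5, 262.5]
eef_rot: [2.736, 1.558, 2.648]
wrist_force: [-0.2, -0.0, 0.4]
finger_gap: 42.5
```

>>> jog_arm(turn=[[0,0,0],[0,0,0],[0,0,0],[0,0,0],[0,0,0]], dp=[[0,-5,-4],[0,-5,-4],[0,-5,-4],[0,-5,-4],[0,0,0]], gripper=[0.55,0.55,0.55,0.55,0.55])

```text
clock: 19.27
eef_pos: [336.4, -152.5, 267.5]
eef_rot: [2.593, 1.567, 2.507]
wrist_force: [0.5, -0.4, -0.0]
finger_gap: 42.2
```

```bash
python3 -c "
from h import *
rad()
p,d=camera('scene')
a=cv2.resize(p[150:280,270:400,::-1],None,fx=3,fy=3,interpolation=cv2.INTER_CUBIC)
p,d=camera('top');np.save('top9.npy',d)
b=cv2.resize(p[110:240,220:350,::-1],None,fx=3,fy=3,interpolation=cv2.INTER_CUBIC)
cv2.imwrite('pics/f.png',np.hstack([a,b]))
W=world('top',d);Z=W[...,2]
T=W[(Z>142)&(Z<180)&(W[...,0]>560)&(W[...,0]<680)&(W[...,1]>-20)&(W[...,1]<80)];print('thumb',len(T),T.mean(0),T.max(0))
"
```

```text
clk 19.27 tool a 1.4845 pos a 0.9053 local -274.5 -394.2 z 267.5 F gate x,y,z 0.51 -0.34 -0.03 Mz [-0.06 -0.09  0.  ] gap 42.2 tilt [-0.003  0.002]
thumb 125 [608.57850117  20.84729268 160.86771003] [619.15201511  39.50607736 170.55872865]
```

View pics/f.png

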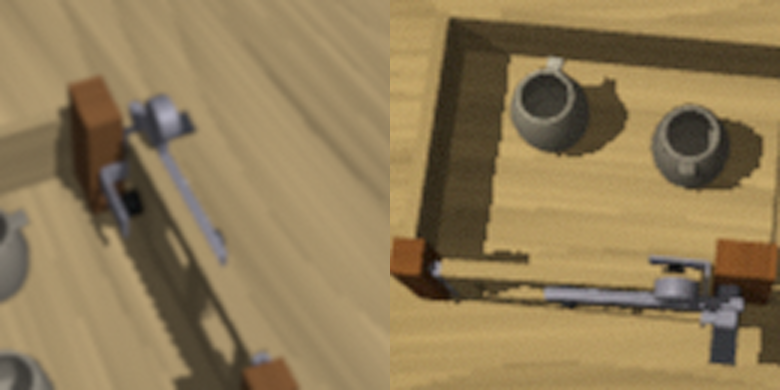

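```bash
python3 -c "
from h import *
p,d=camera('top')
cv2.imwrite('pics/f2.png',cv2.resize(p[185:235,300:360,::-1],None,fx=10,fy=10,interpolation=cv2.INTER_CUBIC))
W=world('top',d)
for v in range(203,220):print(v,[int(round(x)) for x in W[v,326:346,2]])
rad()"
```

```text
203 [11, 99, 98, 101, 102, 103, 107, 106, 105, 106, 110, 114, 115, 112, 115, 116, 117, 118, 119, 120]
204 [12, 86, 89, 89, 90, 94, 92, 93, 92, 95, 97, 98, 99, 100, 103, 106, 102, 105, 106, 109]
205 [8, 74, 86, 92, 92, 86, 89, 92, 91, 88, 85, 85, 86, 87, 90, 86, 89, 92, 95, 95]
206 [8, 60, 83, 90, 90, 92, 91, 86, 85, 88, 82, 69, 73, 75, 74, 77, 79, 79, 80, 80]
207 [11, 45, 83, 87, 86, 92, 90, 90, 89, 90, 84, 58, 61, 59, 62, 60, 66, 67, 70, 68]
208 [112, 110, 111, 87, 89, 91, 89, 90, 89, 80, 79, 41, 44, 48, 49, 50, 48, 52, 54, 52]
209 [112, 114, 111, 114, 114, 111, 113, 112, 115, 113, 113, 110, 31, 33, 36, 32, 36, 39, 41, 40]
210 [112, 113, 111, 111, 111, 112, 111, 112, 112, 113, 111, 112, 15, 19, 23, 20, 26, 26, 24, 23]
211 [112, 111, 111, 111, 113, 110, 111, 112, 114, 108, 112, 111, 10, 15, 10, 11, 10, 15, 12, 11]
212 [108, 110, 110, 112, 111, 113, 113, 111, 110, 113, 113, 108, 14, 10, 12, 10, 10, 12, 12, 10]
213 [88, 87, 90, 107, 108, 111, 108, 110, 108, 103, 103, 12, 8, 10, 9, 14, 10, 14, 12, 10]
214 [89, 90, 88, 108, 107, 109, 108, 105, 108, 79, 12, 6, 9, 11, 7, 9, 13, 11, 12, 11]
215 [90, 90, 98, 107, 107, 109, 108, 105, 111, 84, 8, 8, 11, 12, 12, 10, 11, 13, 12, 8]
216 [91, 91, 106, 107, 108, 109, 109, 109, 108, 83, 10, 10, 11, 8, 9, 13, 7, 9, 9, 8]
217 [88, 87, 107, 109, 108, 108, 107, 110, 107, 81, 11, 14, 9, 9, 8, 11, 10, 12, 12, 7]
218 [-4, 82, 105, 102, 102, 106, 107, 104, 108, 82, -3, -1, -3, 1, 3, 7, 8, 5, 8, 10]
219 [-1, 83, 88, 91, 90, 91, 93, 94, 97, 83, -2, -1, -3, 2, 1, 2, 0, 1, -1, -1]
clk 19.43 tool a 1.4898 pos a 0.9059 local -274.5 -390.1 z 266.9 F gate x,y,z 0.89 0.7 -0.33 Mz [-0.07 -0.08  0.03] gap 42.3 tilt [-0.004  0.003]
```

View pics/f2.png

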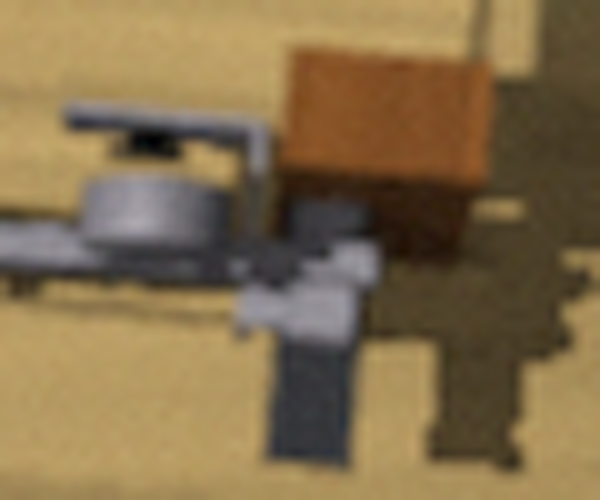

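The close-up shows the bar tip at (345,262), level with its top at about 112 mm. It sits directly behind the lip at (315,310), whose top is at about 108 mm. The arm is clear, so I'm handing in.

```bash
python3 -c "
from cell import order
print(order.sign_off())"
```

```text
the job is handed in; nothing more can be done
None
```

The gate is latched shut, with the bar level in the catch behind the keeper's lip, and it stayed shut by itself when I let go. I handed the job in at about 19.4 s with the arm well clear.

- **What I did:** I pinched the thumb piece, lifted the latch about 0.3 rad and swung the gate round its hinge. I felt for the buffer in roughly 1 mm steps, pressed until the bar was past the lip, and lowered the bar before releasing.
- **Forces:** Allowing for a wrist-force offset of about 1 N, pressing on the buffer was mostly 9–11 N. It read about 13 N once while lowering, close to your 15 N limit. As the bar came down onto its level stop, the vertical wrist reading jumped briefly to 10.5 N. These are readings at the ends of moves, so short peaks in between were not seen.
- **Latch check:** Before releasing, I pulled the gate back with about 6 N and it did not move.
- **After release:** The last pictures show the bar top at about 112 mm (113 expected when level), directly behind the lip. The two jugs in the box show no change. I never moved near the third jug or the glaze jar, and I did not re-measure any of the four.
- **Measurements that disagreed:** My first fit of the box from its rim was skewed, so I used the hinge pin, gate line and thumb piece instead. While pressing, the gate angle suggested about 2.1 mm of buffer squeeze and the force about 2.7 mm. I did not resolve that difference, and relied on the pull-back test and the pictures instead.

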